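# Weigh the tall-capped sample vial

### The arm

A 7-joint arm with a two-finger parallel gripper is mounted at the origin on the work surface. World frame = base frame: x ahead of the robot, y to its left, z up, the work surface at z = 0. Lengths are in mm, angles in rad, forces in N, time in s.
With the tool pointing down it reaches from about 350 to 900 mm from the base axis. Payload 8.1 kg.
Tool frame: the origin (TCP) lies midway between the tips of the shut fingers; the grasp point (between the pads) lies 19 mm behind it; x points along the fingers, y is the direction in which the jaws open and shut, and the axes are right-handed (so a half turn about x gives the same grasp; the last joint's range is limited). The gripper opens to 85 mm and grips with 20 to 120 N. Pads are 22 mm wide; open, the fingers measure 114 mm over their backs; the gripper's body (76 mm by 85 mm) begins 54 mm behind the grasp point. The pads swing forward as they close: fully open they stand 13 mm farther back than shut.
Start: joints at [1.047, 0.434, 0.025, 1.573, -0.012, 1.134, -0.075], TCP at [255.286, -570.5, 231.323] pointing down, gripper open.
Joint ranges: [-2.62, 2.62], [-0.44, 2.09], [-1.27, 1.32], [0.08, 2.57], [-1.32, 4.46], [0.12, 2], [-2.74, 2.74]. Speed limits (rad/s): [2.22, 2.22, 3.01, 3.01, 3.14, 3.14, 3.14].

### API

Orientations are given as a unit quaternion [w, x, y, z].
In Python, from cell import env gives the robot as it stands. The module is installed in compiled form; this text tells all that it offers.
- The arm moves only by the shell command python3 -m crank 'ROWS'. ROWS is JSON, one flat list of numbers, 7 for each row, row after row: the shift along the tool's x, y, z in mm, then the turn, a rotation vector about the tool's x, y, z in rad, then the opening, from 0 (shut) to 1 (fully open). In form: [tx, ty, tz, ax, ay, az, jaw, tx, ty, tz, ax, ay, az, jaw, ...]. A call has 1 to 8 rows; each row is the pose to reach, as a shift and turn from the pose commanded when the call began, along the tool's axes at that moment; what a row does not reach only later rows make up. A row lasts 1/12 s, in which the tool goes at most 41.7 mm and 7.16 degrees, less where a joint would pass 70% of its speed; a pose out of reach is approached as far as the arm can. A call with a gripper value outside its range is refused whole. The fingers move at their own pace and stop on an object; the grip force is fixed at half the most. Time passes only in rows, so rows that repeat a pose let the fingers close. It gives the time, the measured TCP pose, the force and the opening at its end, in the units of the state.
- env.observe(): the state, without advancing time (a new reading comes with each control period).
- env.capture(name): name is "side" or "top" or "wrist"; returns the picture (420x560x3 uint8, red, green, blue); there is no depth.
- env.camera_params(name): a dict with "fov_y" (degrees; the focal length in pixels is half the picture's height over the tangent of half this angle, whatever the lens; pixels are square), "cx", "cy" (the principal point, pixels), "world_to_cam" (4x4, takes a point from world to camera coordinates). Camera axes: x right, y down, z forward; pixel columns grow to the right and rows downward; lengths in mm; the calibration is good to about 2 mm. A picture is of the moment at which its call begins: read the wrist's pose just before it. camera_params takes no time and is no camera call; for the wrist camera it gives the pose at the moment of the call.
- env.sign_off(): hands the job in, once; it reports no verdict.
Trained networks look in the newest picture that a camera, given by its name, has taken for a name from the list of things; names that differ only in an ending like _2 or _b are one class to them, and where a whole thing is asked for, a point or a joint stands for the part that bears it (a point fixed in the world has none). Each returns a list of dicts, best first, with "conf" (0 to 1); they miss things now and then, are a little off and sometimes report something else, mostly with a low value. They report only what shows in the picture. A call takes as long as a camera call. They do not tell look-alikes from the thing itself.
- env.boxes_of(camera, name): "point" ([column, row] in pixels, amid what is visible of it).
- env.landmark_of(camera, name): "point" ([column, row] in pixels: a listed point, or the origin of a listed thing).
The state is a dict: "time": time; "joints": joint angles; "qvel": joint speeds; "joint_efforts": joint torques, N m; "eef_pos": TCP position; "ee_rot": TCP orientation; "wrist_force": force on the tool from outside, world axes, zero at the start; "moment": the same for the moment, N m; "finger_gap": finger opening in mm.
Only numpy, scipy, OpenCV 4.12 (cv2) and the standard library are available. Lean on these libraries where they do the work, as an engineer would, in place of code of your own. Each camera call takes 0.05 s, during which the arm holds its last target.

### The job

Of the amber vials in the dark metal storage block, lift out the one with the tall narrow cap and stand it on the round steel pan of the balance, its whole base on the pan, so the pump's output can be weighed. Keep the vial upright all the way and set it down gently rather than dropping it, then let go.

Things in the scene. Friction and masses are not known exactly. Their poses are not given: they have to be found in the camera images.
- vial: vial to move, upright in a block pocket: amber glass body 28 mm in diameter, 42 mm tall, 3 mm neck, then white ribbed cap 22 mm in diameter, 30 mm tall, the only part to grip; about 50 g. Origin: centre of its underside, z up; the cap spans z = 45 to 75 mm. Two other vials in the block differ only in a low wide cap (31 mm in diameter, 12 mm tall, top 15 mm above the block)
- block: fixed dark grey metal block, 66 (x) by 226 (y) by 50 mm tall; origin: centre of its underside, z up. One row of four round pockets along its y axis at y = -82.5, -27.5, 27.5, 82.5 mm, 30 mm in diameter, 42 mm deep (vial undersides start 8 mm above the origin); one is empty. Beside a cap, towards the block's +x and -x, nothing stands above the block's top
- pan (a point): centre of the upper face of the balance's round steel pan, 120 mm in diameter, level, rigid, 70 mm above the bench. The white balance housing, fixed, 190 mm wide along y, reaches 152 mm from here towards its -x (display side) and 73 mm towards +x, and lies 10 mm or more below the pan's face
Not all that is in view belongs to the job. Leave any pink or yellow look-alike of the vial alone.

How it is judged (in metres and radians):
On the way:
1. the vial is lifted out of its pocket, upright, its underside above the top of the block (z of vial in the frame of block above 0.053 m and angle between vial's own z axis and vertical below 0.35 rad), for 0.1 s.
At the end, for the whole second after the job is handed in: the tall-capped vial stands on the balance pan, at rest and released, within 10 degrees of upright, its axis within 47 mm of the pan's centre (whole base on the pan) and its underside within 6 mm of the pan's face (horizontal distance between vial and pan below 0.047 m and z of vial in the frame of pan between -0.006 and 0.006 m and angle between vial's own z axis and vertical below 0.17 rad and linear speed of vial below 0.03 m/s); the robot touches nothing.
It fails at once if the vial is tipped more than 40 degrees (angle between vial's own z axis and vertical above 0.7 rad).
It fails at once if the vial is dropped: it moves faster than 0.6 m/s (a fall of about 20 mm) with no finger touching it (linear speed of vial above 0.6 m/s and contact force between the fingers and vial below 0.01 N).
It also fails if it takes over 40 s, if anything falls off the work surface, if the arm or the gripper's body presses on something with over 40 N, if the wrist force passes 120 N, or if a joint passes its speed limit or range.

## Working session

There is one attempt and no reset: what is moved stays moved. The work goes in short steps, Python scripts to look and compute and a shell command to move; the robot and the scene stay as the last step left them, time stands still between calls to the robot, and variables do not carry over. Pictures are saved under pics/ and viewed, and the job is handed in when it is done.

```bash
mkdir -p pics; cat > h.py <<'E'
import numpy as np, cv2
from cell import env
def snap(n,f):
    im=env.capture(n); cv2.imwrite('pics/'+f,im[:,:,::-1]); return im
def ray(n,p,cp=None):
    c=cp or env.camera_params(n); f=210/np.tan(np.radians(c['fov_y'])/2)
    T=np.array(c['world_to_cam']);R=T[:3,:3];t=T[:3,3]
    d=R.T@np.array([(p[0]-c['cx'])/f,(p[1]-c['cy'])/f,1]);return -R.T@t,d
def atz(n,p,z,cp=None):
    o,d=ray(n,p,cp);return o+d*(z-o[2])/d[2]
def proj(n,X,cp=None):
    c=cp or env.camera_params(n); f=210/np.tan(np.radians(c['fov_y'])/2)
    T=np.array(c['world_to_cam']);q=T[:3,:3]@np.array(X)+T[:3,3]
    return np.array([f*q[0]/q[2]+c['cx'],f*q[1]/q[2]+c['cy']])
E
python3 - <<'E'
from h import *
np.set_printoptions(precision=3,suppress=True)
s=env.observe();print({k:np.round(v,3) for k,v in s.items()})
for n in ['side','top','wrist']:
    snap(n,n+'0.png'); c=env.camera_params(n);print(n,c['fov_y'],c['cx'],c['cy'],np.array(c['world_to_cam']))
    for m in ['vial','block','pan']:
        print(m,'L',[(np.round(d['point'],1),round(d['conf'],2)) for d in env.landmark_of(n,m)])
        if m!='pan':print(m,'B',[(np.round(d['point'],1),round(d['conf'],2)) for d in env.boxes_of(n,m)])
E
```

```text
{'time': np.float64(0.0), 'joints': array([ 1.047,  0.435,  0.025,  1.574, -0.012,  1.134, -0.075]), 'qvel': array([-0.   ,  0.001, -0.   , -0.001, -0.002, -0.001, -0.   ]), 'joint_efforts': array([ -0.   , -67.047,   1.025, -31.62 ,   0.016,   0.012,  -0.   ]), 'eef_pos': array([ 255.053, -570.041,  230.535]), 'ee_rot': array([-0.147, -0.691, -0.148,  0.692]), 'wrist_force': array([0.098, 0.227, 0.634]), 'moment': array([ 0.004,  0.016, -0.003]), 'finger_gap': np.float64(85.08)}
side 44.699590936989466 277.5772769617678 204.89212444512938 [[ -1.     -0.028  -0.004 584.342]
 [ -0.017   0.708  -0.706  79.937]
 [  0.023  -0.706  -0.708 936.435]
 [  0.      0.      0.      1.   ]]
vial L [(array([258.5, 183. ]), 0.81), (array([261.7, 211.1]), 0.74), (array([216.2, 199.8]), 0.61), (array([219.7, 170.8]), 0.56), (array([230.4, 223.4]), 0.55)]
vial B [(array([262.7, 200.2]), 0.93), (array([230.4, 210. ]), 0.79), (array([222.3, 160.5]), 0.77), (array([256.9, 161.2]), 0.63), (array([215.5, 186.3]), 0.56)]
block L [(array([268.9, 159.8]), 0.85)]
block B [(array([270. , 153.3]), 0.74)]
pan L [
[... 167 characters left out ...]
]
 [   0.106   -0.032   -0.994 1083.666]
 [   0.       0.       0.       1.   ]]
vial L [(array([274.7, 168.9]), 0.73), (array([346.2, 159.1]), 0.51), (array([329., 196.]), 0.45), (array([304.4, 155.2]), 0.45)]
vial B [(array([303.9, 147.9]), 0.63), (array([276. , 164.5]), 0.56), (array([345.8, 154.2]), 0.52), (array([332.1, 192.7]), 0.51)]
block L []
block B [(array([363.7, 203.9]), 0.77)]
pan L [(array([137.7, 206.9]), 0.56)]
wrist 58.38311369943073 282.0518913295178 209.19211776334242 [[   0.409   -0.913    0.001 -625.297]
 [  -0.878   -0.393    0.272  -35.377]
 [  -0.248   -0.112   -0.962  377.16 ]
 [   0.       0.       0.       1.   ]]
vial L []
vial B []
block L []
block B []
pan L []
```

View pics/side0.png

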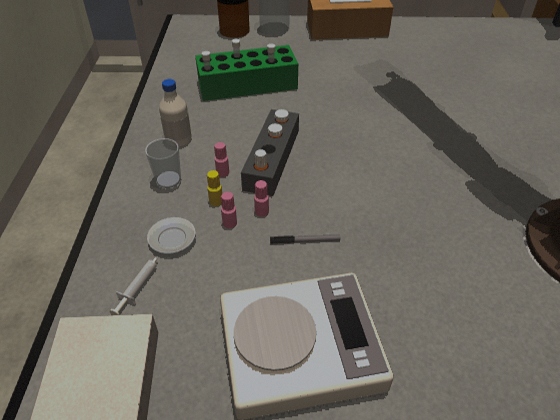

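View pics/top0.png

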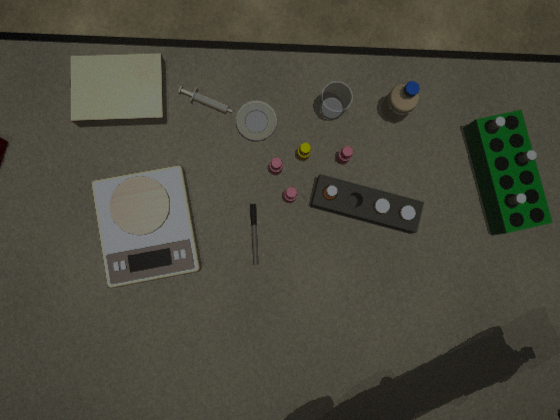

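```bash
python3 - <<'E'
import cv2
a=cv2.imread('pics/side0.png')[110:250,180:320];b=cv2.imread('pics/top0.png')[120:260,260:400]
cv2.imwrite('pics/crop0.png',cv2.resize(cv2.hconcat([a,b]),(800,400),interpolation=cv2.INTER_CUBIC))
E
```

```text
(no output)
```

View pics/crop0.png

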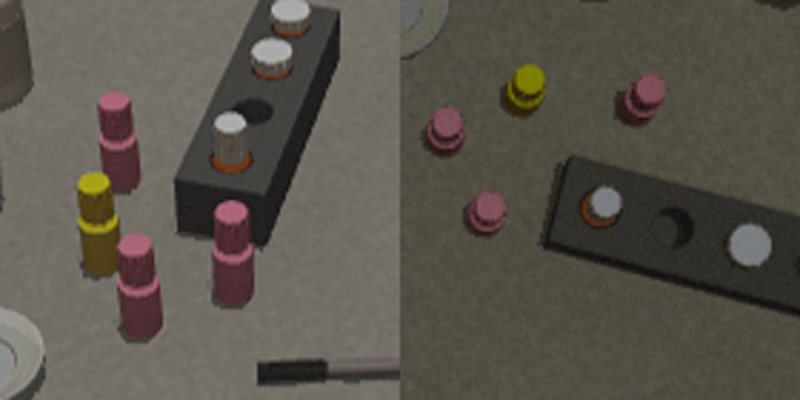

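The possible confusions, by side-view pixel:
- Pink look-alikes at (221,160), (228,210) and (262,198).
- Yellow look-alike at (214,188).
- Low wide caps in the block at (275,130) and (281,116).
- White-capped tubes in the green rack at about (206,57), (236,47) and (271,50).

My choice is the amber vial with the narrow tall white cap in the grey block, at side (261,155) / top (332,191). The crop confirms it: tall narrow cap, amber rim, end pocket.

```bash
python3 - <<'E'
from h import *
np.set_printoptions(precision=1,suppress=True)
print('cap top side',atz('side',(260.9,152.7),83),'top',atz('top',(331.8,190.7),83))
o1,d1=ray('side',(260.9,152.7));o2,d2=ray('top',(331.8,190.7))
A=np.c_[d1,-d2];k=np.linalg.lstsq(A,o2-o1,rcond=None)[0];print('tri',o1+d1*k[0],o2+d2*k[1])
print('pan',atz('side',(275,329.2),70),atz('side',(275,332),70),atz('top',(137.7,206.9),70))
# low caps tops z=65
a=atz('top',(382.5,205.5),65);b=atz('top',(408,212.5),65);print('low',a,b, 'side',atz('side',(275,129),65),atz('side',(281.5,115),65))
# block top corners z=50 top view
for p in [(320,176),(314,206.5),(424,202),(417,232)]: print(atz('top',p,50))
from scipy.spatial.transform import Rotation as R
q=env.observe()['ee_rot'];print(R.from_quat(np.r_[q[1:],q[0]]).as_matrix().round(3))
print(proj('top',env.observe()['eef_pos']))
E
```

```text
cap top side [ 621.6 -160.1   83. ] top [ 622.7 -161.2   83. ]
tri [ 621.7 -161.2   82. ] [ 622.8 -161.3   82.2]
pan [581.6 225.8  70. ] [581.5 230.3  70. ] [578.7 229.6  70. ]
low [ 598. -269.   65.] [ 585.2 -322.1   65. ] side [ 597.3 -262.2   65. ] [ 584.6 -313.6   65. ]
[ 657.8 -140.3   50. ]
[ 593.1 -129.    50. ]
[ 610.  -360.1   50. ]
[ 546.5 -345.3   50. ]
[[ 0.   0.4 -0.9]
 [-0.  -0.9 -0.4]
 [-1.   0.  -0. ]]
[579.9 400.6]
```

```bash
python3 - <<'E'
from h import *
np.set_printoptions(precision=1,suppress=True)
bx=np.array([.974,-.227]);by=np.array([.227,.974])
for n,p in [('top',(347,151.5)),('top',(277,161.5)),('top',(305.5,148)),('top',(291,191.5)),('side',(221,147)),('side',(262,184))]:
    X=atz(n,p,75);d=X[:2]-[622.3,-161];print(n,p,X,'block-frame off',d@bx,d@by)
from scipy.spatial.transform import Rotation as R
s=env.observe();q=s['ee_rot'];M=R.from_quat(np.r_[q[1:],q[0]]).as_matrix();np.set_printoptions(precision=4);print(M)
w=np.array([622.3,-161,150])-s['eef_pos'];print(M.T@w)
Mt=np.c_[[0,0,-1],[.974,-.227,0],[-.227,-.974,0]]; print(np.linalg.det(Mt),R.from_matrix(M.T@Mt).as_rotvec())
E
```

```text
top (347, 151.5) [ 706.4 -192.3   75. ] block-frame off 89.00569316745597 -11.367755340580478
top (277, 161.5) [680.5 -48.7  75. ] block-frame off 31.157709412031213 122.57482553195526
top (305.5, 148) [ 710.7 -106.5   75. ] block-frame off 73.68974808269627 73.15997906738747
top (291, 191.5) [619.5 -79.   75. ] block-frame off -21.36334932211108 79.2757166666547
side (221, 147) [ 703.8 -186.    75. ] block-frame off 85.04261418373852 -5.891074439598652
side (262, 184) [615.6 -78.2  75. ] block-frame off -25.362622202474245 79.12663040082488
[[ 0.      0.4084 -0.9128]
 [-0.0001 -0.9128 -0.4084]
 [-1.      0.0001 -0.    ]]
[  81.3197 -223.9486 -502.2601]
1.000205 [-0.9212  0.     -0.0001]
```

```bash
python3 -m crank '[3,-14,-31,-0.115,0,0,0.6, 6,-28,-62,-0.23,0,0,0.6, 9,-42,-94,-0.345,0,0,0.6, 12,-56,-126,-0.46,0,0,0.6, 15,-70,-157,-0.576,0,0,0.6, 18,-84,-188,-0.691,0,0,0.6, 20,-98,-220,-0.806,0,0,0.6, 20,-112,-251,-0.921,0,0,0.6]'
cat > rel.py <<'E'
from h import *
import sys
from scipy.spatial.transform import Rotation as R
def rel(T,yaw=-13.1):
    s=env.observe();q=s['ee_rot'];M=R.from_quat(np.r_[q[1:],q[0]]).as_matrix()
    a=np.radians(yaw);c,n=np.cos(a),np.sin(a)
    Mt=np.c_[[0,0,-1],[c,n,0],[n,-c,0]]
    print('t',s['time'],'pos',s['eef_pos'].round(1),'gap',s['finger_gap'],'F',np.round(s['wrist_force'],2))
    print('shift',(M.T@(np.array(T)-s['eef_pos'])).round(1),'rot',R.from_matrix(M.T@Mt).as_rotvec().round(3), 'j',s['joints'].round(2))
if __name__=='__main__': rel([float(x) for x in sys.argv[1:4]],float(sys.argv[4]) if len(sys.argv)>4 else -13.1)
E
python3 rel.py 622.3 -161 160
```

```text
time: 1.57
eef_pos: [439.5, -364.3, 211.1]
ee_rot: [-0.441, -0.553, -0.441, 0.553]
wrist_force: [-0.4, -1.2, 0.5]
finger_gap: 51.5
t 1.5667 pos [ 439.5 -364.3  211.1] gap 51.480901334312954 F [-0.39 -1.22  0.54]
shift [  51.1  133.3 -238.7] rot [ 0.005 -0.     0.   ] j [ 0.79  0.38 -0.26  1.72  0.11  1.06  0.27]
```

```bash
python3 -m crank '[6,17,-30,0,0,0,0.6, 12,33,-60,0,0,0,0.6, 18,50,-90,0,0,0,0.6, 24,67,-120,0,0,0,0.6, 30,84,-150,0,0,0,0.6, 38,100,-180,0,0,0,0.6, 45,117,-210,0,0,0,0.6, 51,132,-236,0,0,0,0.6]'
python3 -m crank '[0,0,0,0,0,0,0.6]'
python3 rel.py 622.3 -161 160
python3 - <<'E'
from h import *
im=snap('wrist','w1.png');c=env.camera_params('wrist')
for m in ['vial']:
  for f in (env.landmark_of,env.boxes_of):
    print([(np.round(d['point'],1),round(d['conf'],2)) for d in f('wrist',m)])
print(proj('wrist',[622.3,-161,83],c),proj('wrist',[622.3,-161,8],c))
snap('side','s1.png');snap('top','t1.png')
E
```

```text
time: 2.23
eef_pos: [622.1, -163.6, 159.8]
ee_rot: [0.44, 0.554, 0.44, -0.554]
wrist_force: [0.1, 0.2, -0.2]
finger_gap: 51.6
time: 2.32
eef_pos: [624.2, -158.0, 159.1]
ee_rot: [0.441, 0.553, 0.443, -0.551]
wrist_force: [0.2, 1.6, 0.6]
finger_gap: 51.3
t 2.3167 pos [ 624.2 -158.   159.1] gap 51.27467701418465 F [0.24 1.57 0.63]
shift [-1.  -1.2  3.3] rot [ 0.008 -0.005  0.   ] j [ 0.36  0.55 -0.29  1.59  0.17  1.03 -0.2 ]
[(array([377.4, 100.5]), 0.84), (array([281.6, 196.1]), 0.79), (array([251.2,  89.6]), 0.71), (array([389.1, 208.9]), 0.63), (array([322.9,  32.5]), 0.61)]
[(array([407.7, 224.7]), 0.76), (array([281.7, 211. ]), 0.58), (array([328.1,  24.4]), 0.57)]
[282.00378707 219.93806629] [282.01896869 191.99635136]
```

View pics/w1.png

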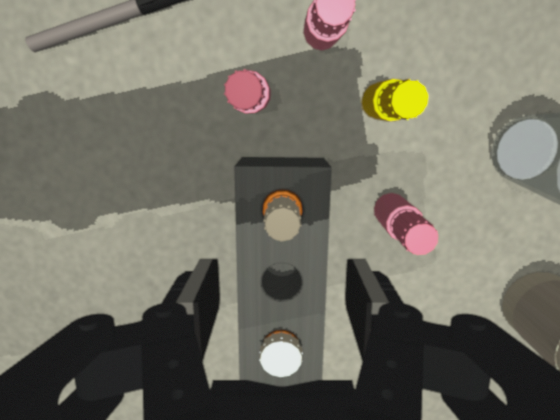

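View pics/s1.png

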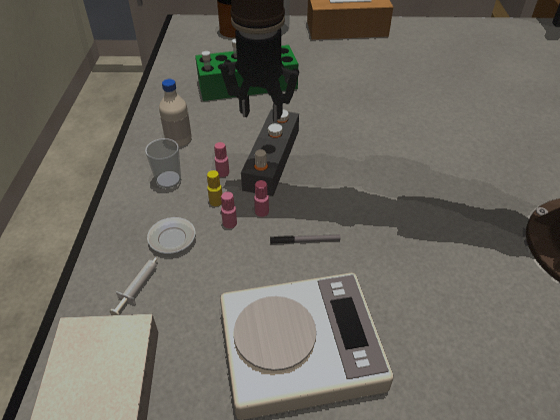

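The wrist view shows the tall cap's top at about (282,225), between the fingers' columns and 5 px from the prediction. The jaws line up with the block's x axis. I'll refine once the arm settles.

```bash

python3 - <<'E'
from h import *
env.observe();c=env.camera_params('wrist');im=snap('wrist','w2.png');cv2.imwrite('pics/w2c.png',cv2.resize(im[170:270,230:340,::-1],None,fx=5,fy=5,interpolation=cv2.INTER_CUBIC))
print([(np.round(d['point'],1),round(d['conf'],2)) for d in env.landmark_of('wrist','vial')])
print(proj('wrist',[622.3,-161,83],c),proj('wrist',[622.3,-161,8],c))
for p in [(282,223),(282,225)]:print(atz('wrist',p,83,c))
E
python3 rel.py 622.3 -161 160
```

```text
[(array([251.6,  78.6]), 0.94), (array([282.9, 181.7]), 0.83), (array([381.9,  82. ]), 0.82), (array([392.7, 197.1]), 0.81), (array([324.7,  12.9]), 0.71)]
[283.33086863 208.56025825] [282.96319624 182.95678453]
[ 619.41102969 -169.76104546   83.        ]
[ 619.11589329 -171.01570981   83.        ]
t 2.6667 pos [ 620.2 -167.6  160.7] gap 51.32638734371588 F [-0.28 -0.25  0.27]
shift [ 0.7  0.5 -6.9] rot [-0.003  0.001 -0.   ] j [ 0.37  0.54 -0.29  1.59  0.17  1.03 -0.2 ]
```

View pics/w2c.png

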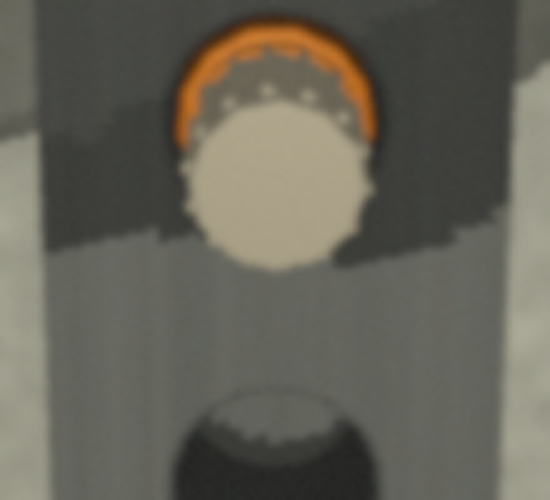

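```bash
python3 -m crank '[0,0,0,0,0,0,0.6,0,0,0,0,0,0,0.6,0,0,0,0,0,0,0.6]'
python3 rel.py 622.3 -161 56
python3 - <<'E'
from h import *
c=env.camera_params('wrist');im=snap('wrist','w3.png');cv2.imwrite('pics/w3c.png',cv2.resize(im[170:270,230:340,::-1],None,fx=5,fy=5,interpolation=cv2.INTER_CUBIC))
np.save('c.npy',c,allow_pickle=True)
print(proj('wrist',[622.3,-161,83],c))
E
python3 rel.py 622.3 -161 56
```

```text
time: 2.92
eef_pos: [620.6, -166.4, 160.5]
ee_rot: [0.439, 0.554, 0.439, -0.554]
wrist_force: [-0.9, 0.5, 1.3]
finger_gap: 51.4
t 2.9167 pos [ 620.6 -166.4  160.5] gap 51.390090983765084 F [-0.88  0.52  1.26]
shift [104.5   0.4  -5.6] rot [-0.001  0.    -0.   ] j [ 0.37  0.54 -0.29  1.59  0.17  1.03 -0.2 ]
[282.94956361 210.81313885]
t 2.9667 pos [ 620.7 -166.2  160.4] gap 51.08419922945122 F [-0.27  0.14 -0.  ]
shift [104.4   0.4  -5.5] rot [-0.001  0.    -0.   ] j [ 0.37  0.54 -0.29  1.59  0.17  1.03 -0.2 ]
```

View pics/w3c.png

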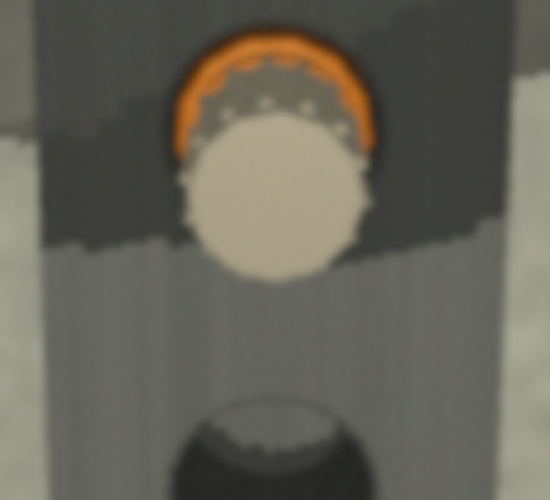

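The cap is at wrist (285,209.5) against a prediction of (283,211), about 1 mm off. Descending.

```bash
python3 -m crank '[15,1,-6,0,0,0,0.6,35,1,-6,0,0,0,0.6,55,1,-6,0,0,0,0.6,72,1,-6,0,0,0,0.6,86,1,-6,0,0,0,0.6,96,1,-6,0,0,0,0.6,104,1,-6,0,0,0,0.6,104,1,-6,0,0,0,0.6]'
python3 -m crank '[0,0,0,0,0,0,0.6,0,0,0,0,0,0,0.6,0,0,0,0,0,0,0.6]'
python3 rel.py 622.3 -161 56
python3 - <<'E'
from h import *
snap('wrist','w4.png');snap('side','s4.png')
E
```

```text
time: 3.63
eef_pos: [622.3, -160.2, 54.8]
ee_rot: [-0.439, -0.553, -0.44, 0.554]
wrist_force: [-0.3, 0.8, -0.1]
finger_gap: 51.4
time: 3.88
eef_pos: [623.8, -160.4, 57.3]
ee_rot: [0.44, 0.554, 0.439, -0.554]
wrist_force: [0.6, 0.2, 0.2]
finger_gap: 51.2
t 3.8833 pos [ 623.8 -160.4   57.3] gap 51.208140670253584 F [0.57 0.17 0.15]
shift [ 1.3 -1.3  1. ] rot [-0.    -0.    -0.002] j [ 0.34  0.66 -0.27  1.68  0.22  0.83 -0.25]
```

View pics/w4.png

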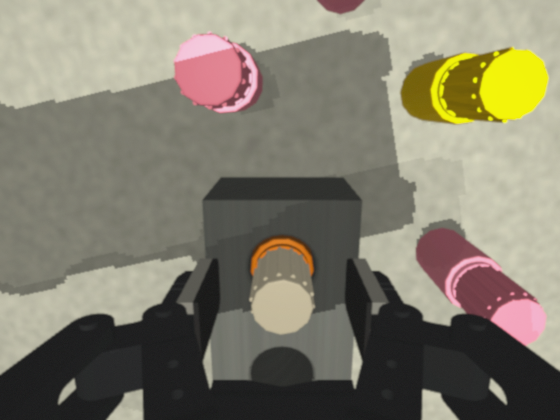

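View pics/s4.png

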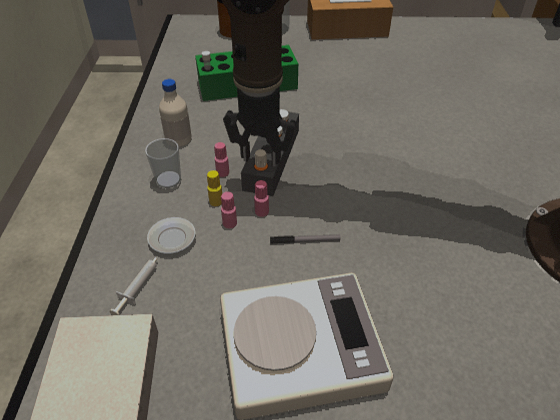

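The cap sits at (283,306), midway between the pads (217 and 346). Closing.

```bash
python3 -m crank '[1,0,0,0,0,0,0,1,0,0,0,0,0,0,1,0,0,0,0,0,0,1,0,0,0,0,0,0,1,0,0,0,0,0,0,1,0,0,0,0,0,0]'
python3 -m crank '[0,0,0,0,0,0,0,0,0,0,0,0,0,0]'
python3 rel.py 622.3 -161 56
python3 - <<'E'
from h import *
snap('wrist','w5.png')
E
```

```text
time: 4.48
eef_pos: [623.3, -160.3, 55.6]
ee_rot: [0.44, 0.554, 0.439, -0.554]
wrist_force: [0.0, 0.1, 3.2]
finger_gap: 20.0
time: 4.65
eef_pos: [623.3, -160.3, 55.6]
ee_rot: [0.44, 0.554, 0.439, -0.554]
wrist_force: [-0.9, -1.3, 4.3]
finger_gap: 20.4
t 4.65 pos [ 623.3 -160.3   55.6] gap 20.420459938876608 F [-0.94 -1.31  4.25]
shift [-0.4 -0.8  0.9] rot [-0.  0. -0.] j [ 0.34  0.66 -0.27  1.68  0.22  0.83 -0.25]
```

View pics/w5.png

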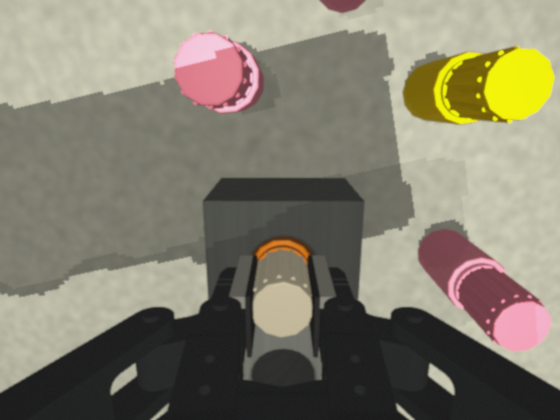

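Gripped (gap 20.4). Lifting slowly at first.

```bash
python3 -m crank '[-3,0,0,0,0,0,0,-9,0,0,0,0,0,0,-18,0,0,0,0,0,0,-30,0,0,0,0,0,0,-45,0,0,0,0,0,0,-60,0,0,0,0,0,0,-75,0,0,0,0,0,0,-90,0,0,0,0,0,0]'
python3 -m crank '[-12,0,0,0,0,0,0,-22,0,0,0,0,0,0,-30,0,0,0,0,0,0,-30,0,0,0,0,0,0,-30,0,0,0,0,0,0]'
python3 rel.py 580 229 185 
python3 - <<'E'
from h import *
snap('side','s6.png');snap('wrist','w6.png')
E
```

```text
time: 5.37
eef_pos: [623.1, -160.2, 147.3]
ee_rot: [0.44, 0.554, 0.439, -0.554]
wrist_force: [0.3, -0.3, -0.7]
finger_gap: 20.2
time: 5.78
eef_pos: [623.1, -160.3, 175.4]
ee_rot: [0.44, 0.554, 0.439, -0.554]
wrist_force: [0.1, -1.0, -0.9]
finger_gap: 20.3
t 5.7833 pos [ 623.1 -160.3  175.4] gap 20.299036241934385 F [ 0.14 -1.05 -0.91]
shift [  -9.6 -130.4 -369.3] rot [-0.  0. -0.] j [ 0.36  0.53 -0.29  1.57  0.17  1.06 -0.2 ]
```

View pics/s6.png

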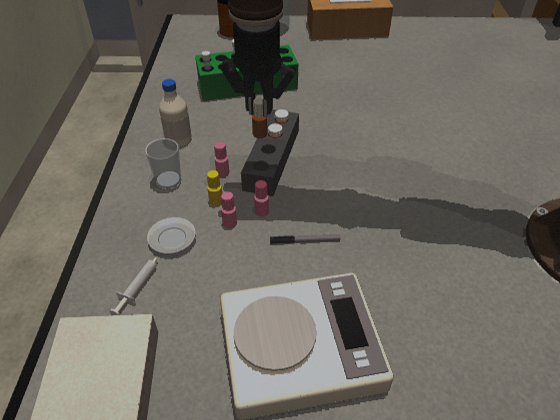

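View pics/w6.png

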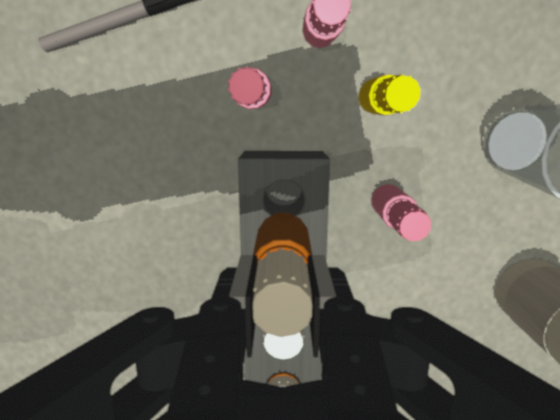

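The vial is out and upright, with its pocket empty. Carrying it to the pan.

```bash
python3 -m crank '[0,-1,-4,0,0,0,0,0,-5,-15,0,0,0,0,0,-12,-33,0,0,0,0,0,-21,-59,0,0,0,0,0,-31,-89,0,0,0,0,0,-43,-122,0,0,0,0,0,-54,-154,0,0,0,0,0,-65,-184,0,0,0,0]'
python3 rel.py 580 229 175
```

```text
time: 6.55
eef_pos: [600.6, 37.0, 175.0]
ee_rot: [0.44, 0.554, 0.44, -0.554]
wrist_force: [0.5, 0.0, -0.6]
finger_gap: 20.1
t 6.55 pos [600.6  37.  175. ] gap 20.080241293793875 F [ 0.46  0.03 -0.55]
shift [   0.2  -63.4 -182.4] rot [ 0.001 -0.001  0.001] j [ 0.08  0.47 -0.33  1.68  0.18  1.02 -0.54]
```

```bash
python3 -m crank '[0,-11,-31,0,0,0,0,0,-22,-63,0,0,0,0,0,-33,-95,0,0,0,0,0,-43,-124,0,0,0,0,0,-52,-149,0,0,0,0,0,-58,-168,0,0,0,0,0,-62,-179,0,0,0,0,0,-64,-184,0,0,0,0]'
python3 -m crank '[0,0,0,0,0,0,0,0,0,0,0,0,0,0,0,0,0,0,0,0,0,0,0,0,0,0,0,0]'
python3 rel.py 580 229 120
python3 - <<'E'
from h import *
snap('side','s7.png');snap('top','t7.png')
print(proj('side',[580,229,70]),proj('top',[580,229,70]))
for n in('side','top'):
  print([(np.round(d['point'],1),round(d['conf'],2)) for d in env.landmark_of(n,'pan')])
E
```

```text
time: 7.22
eef_pos: [579.7, 230.4, 175.0]
ee_rot: [-0.44, -0.553, -0.441, 0.553]
wrist_force: [-0.6, -1.2, -0.8]
finger_gap: 20.1
time: 7.55
eef_pos: [581.6, 225.6, 175.3]
ee_rot: [-0.439, -0.554, -0.439, 0.555]
wrist_force: [-0.4, -0.1, -0.8]
finger_gap: 20.9
t 7.55 pos [581.6 225.6 175.3] gap 20.904397383223063 F [-0.38 -0.06 -0.78]
shift [55.2 -2.3 -3. ] rot [-0.003  0.001 -0.   ] j [-0.22  0.51 -0.35  1.62  0.2   1.05 -0.86]
[276.05566664 331.20230621] [138.04882992 206.24950328]
[(array([276.2, 329.2]), 0.91)]
[(array([137.5, 205.2]), 0.81)]
```

View pics/s7.png

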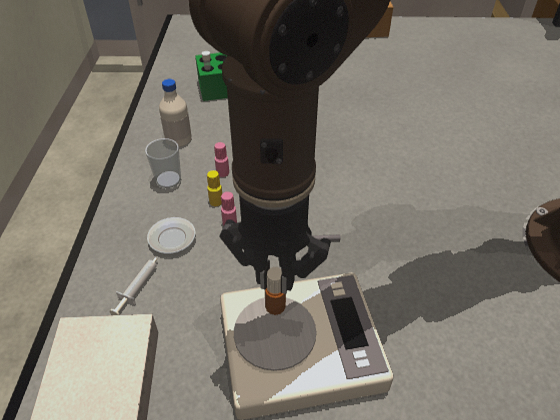

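View pics/t7.png

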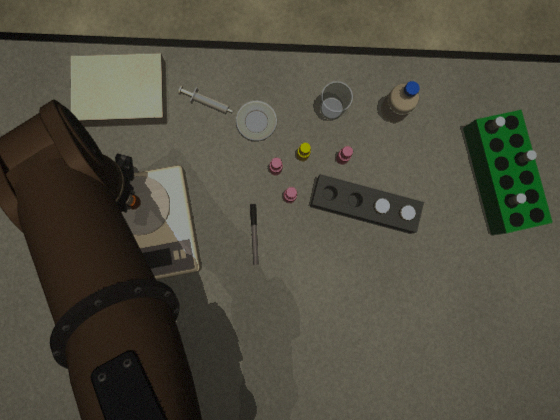

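The vial is upright above the pan (side view: base about (275,312), pan centre (275,330)). Contact is expected at TCP z ≈ 117.6, so I'm descending to about 123 first.

```bash
python3 -m crank '[4,-1,-1,0,0,0,0,11,-2,-2,0,0,0,0,19,-2,-3,0,0,0,0,28,-2,-3,0,0,0,0,37,-2,-3,0,0,0,0,45,-2,-3,0,0,0,0,50,-2,-3,0,0,0,0,52,-2,-3,0,0,0,0]'
python3 -m crank '[0,0,0,0,0,0,0,0,0,0,0,0,0,0,0,0,0,0,0,0,0]'
python3 - <<'E'
from h import *
s=env.observe();p=s['eef_pos'];print(p)
im=snap('side','s8.png');cv2.imwrite('pics/s8c.png',cv2.resize(im[250:380,210:340,::-1],None,fx=4,fy=4,interpolation=cv2.INTER_CUBIC))
print(proj('side',[p[0],p[1],p[2]-47.6]))
E
```

```text
time: 8.42
eef_pos: [579.2, 230.4, 121.8]
ee_rot: [-0.439, -0.553, -0.44, 0.555]
wrist_force: [0.2, 0.6, -1.1]
finger_gap: 20.0
time: 8.67
eef_pos: [580.2, 231.0, 123.8]
ee_rot: [0.44, 0.554, 0.44, -0.554]
wrist_force: [0.4, 0.3, -0.7]
finger_gap: 20.6
[580.15155153 230.98826515 123.81418842]
[275.88106113 330.12279543]
```

View pics/s8c.png

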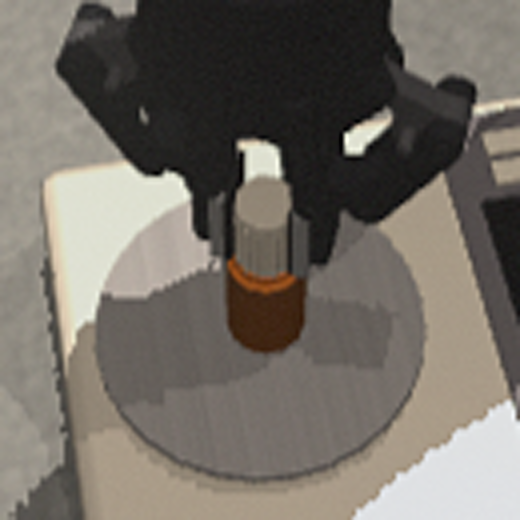

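Centred over the pan: the base is at crop (265,335) and the pan centre at (261,330). Now creeping down and watching the force.

```bash
python3 -m crank '[1,0,0,0,0,0,0,2,0,0,0,0,0,0,3,0,0,0,0,0,0,4,0,0,0,0,0,0,4,0,0,0,0,0,0,4,0,0,0,0,0,0]'; python3 -m crank '[0.5,0,0,0,0,0,0,1,0,0,0,0,0,0,1,0,0,0,0,0,0]';python3 -m crank '[0.5,0,0,0,0,0,0,1,0,0,0,0,0,0,1,0,0,0,0,0,0]'
```

```text
time: 9.22
eef_pos: [579.8, 230.7, 119.2]
ee_rot: [-0.44, -0.554, -0.44, 0.554]
wrist_force: [-0.2, 0.4, -0.1]
finger_gap: 20.2
time: 9.47
eef_pos: [579.8, 230.7, 118.2]
ee_rot: [-0.44, -0.554, -0.44, 0.554]
wrist_force: [-0.1, 0.2, -1.2]
finger_gap: 19.8
time: 9.72
eef_pos: [579.9, 230.9, 117.6]
ee_rot: [0.44, 0.554, 0.44, -0.554]
wrist_force: [-0.7, 0.4, 2.2]
finger_gap: 20.2
```

```bash
python3 -m crank '[0.5,0,0,0,0,0,0,0.5,0,0,0,0,0,0]'
```

```text
time: 9.88
eef_pos: [580.0, 230.9, 117.5]
ee_rot: [0.44, 0.554, 0.439, -0.554]
wrist_force: [-1.2, -0.0, 6.9]
finger_gap: 20.2
```

In contact (7 N, TCP no longer descending). Releasing.

```bash
python3 -m crank '[0,0,0,0,0,0,0.3,0,0,0,0,0,0,0.35,0,0,0,0,0,0,0.4,0,0,0,0,0,0,0.5,0,0,0,0,0,0,0.6,0,0,0,0,0,0,0.6]'
python3 - <<'E'
from h import *
im=snap('side','s9.png');cv2.imwrite('pics/s9c.png',cv2.resize(im[250:380,210:340,::-1],None,fx=4,fy=4,interpolation=cv2.INTER_CUBIC))
snap('wrist','w9.png')
E
```

```text
time: 10.38
eef_pos: [579.8, 230.8, 116.7]
ee_rot: [-0.44, -0.554, -0.44, 0.554]
wrist_force: [0.2, -0.2, 0.1]
finger_gap: 51.3
```

View pics/s9c.png

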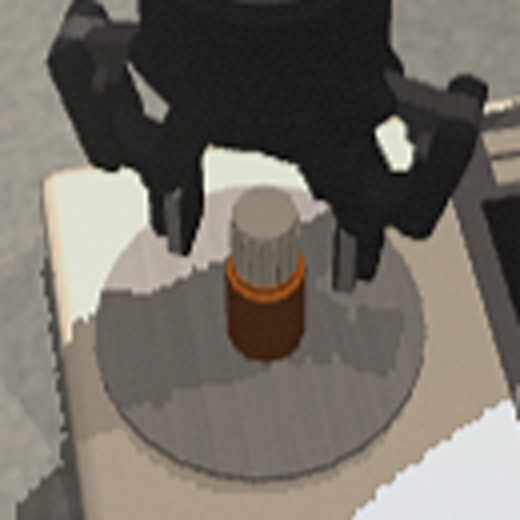

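View pics/w9.png

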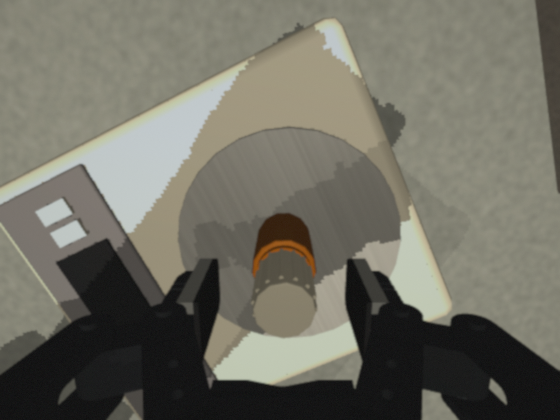

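The vial stands on the pan with both fingers clear of it. Retreating straight up.

```bash
python3 -m crank '[-4,0,0,0,0,0,0.6,-12,0,0,0,0,0,0.6,-25,0,0,0,0,0,0.6,-45,0,0,0,0,0,0.6,-65,0,0,0,0,0,0.6,-85,0,0,0,0,0,0.6,-100,0,0,0,0,0,0.6,-105,0,0,0,0,0,0.6]'
python3 -m crank '[0,0,0,0,0,0,0.6,0,0,0,0,0,0,0.6,0,0,0,0,0,0,0.6,0,0,0,0,0,0,0.6,0,0,0,0,0,0,0.6,0,0,0,0,0,0,0.6]'
python3 - <<'E'
from h import *
im=snap('side','s10.png')
L=[(np.round(d['point'],1),round(d['conf'],2)) for d in env.landmark_of('side','vial')];print(L)
for p,c in L:
  print(atz('side',p,70).round(1))
print(env.landmark_of('side','pan'),proj('side',[580,229,70]))
print(np.round(env.observe()['qvel'],3),env.observe()['wrist_force'])
E
```

```text
time: 11.15
eef_pos: [580.9, 231.5, 225.4]
ee_rot: [0.44, 0.555, 0.439, -0.552]
wrist_force: [0.5, 0.7, 0.0]
finger_gap: 51.1
time: 11.65
eef_pos: [579.5, 230.7, 221.1]
ee_rot: [-0.44, -0.553, -0.44, 0.554]
wrist_force: [-0.5, 0.2, 0.1]
finger_gap: 51.3
[(array([271.1, 329.9]), 0.88), (array([222.8, 172.3]), 0.62)]
[587.2 227.   70. ]
[ 693.1 -114.9   70. ]
[{'point': [277.2, 328.4], 'conf': 0.79}, {'point': [271.6, 334.4], 'conf': 0.54}] [276.05566664 331.20230621]
[-0.002 -0.002  0.001 -0.001 -0.     0.002  0.   ] [-0.89136869 -0.28051181 -0.15406804]
```

View pics/s10.png

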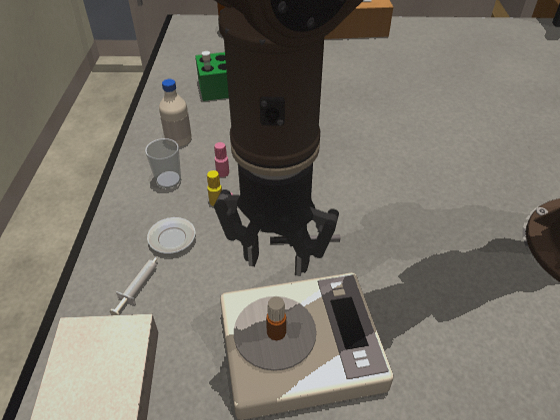

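The vial stands upright at the pan's middle (base about (276,333), pan centre about (275,331)), and the gripper is about 30 mm clear above its cap. Handing in.

```bash
python3 -c "
from cell import env
print(env.sign_off())"
```

```text
the job is handed in; nothing more can be done
None
```

I lifted the tall-capped amber vial straight out of the block's end pocket and stood it on the balance pan. I then opened the fingers, withdrew about 105 mm upwards and handed the job in at about 12 s of the 40 s allowed.

- **Set-down:** contact came at tool height 117.5 mm, against 117.6 mm expected, with about 7 N on the wrist.
- **Position:** the last side picture shows the vial upright near the pan's centre, by eye within a few mm, with its whole base on the pan. The arm was at rest and touching nothing.
- **Disagreements:**
  - The network's last base estimate was about 8 mm from my pan centre; both figures are well inside the 47 mm limit.
  - The network also gave a second, low-confidence pan point near the first one.
  - The gripper read about 20 mm on the 22 mm cap, but the hold did not slip.
- **Verdict:** sign-off reported none, so I have no confirmation beyond these checks.

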